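Fit the squeezing cone on the citrus juicer and hold it pressed

ROBOT

A 6-joint arm with a two-finger parallel gripper is mounted at the origin on the work surface. World frame = base frame: x ahead of the robot, y to its left, z up, the work surface at z = 0. Lengths are in m, angles in degrees, forces in N, time in s.
With the tool pointing down it reaches from about 0.35 to 0.875 m from the base axis. Payload 4.2 kg.
Tool frame: the origin (TCP) lies midway between the tips of the shut fingers; the grasp point (between the pads) lies r.grasp_offset behind it (r.grasp_offset is the distance from the TCP to the grasp point, in m); z points along the fingers, y is the direction in which the jaws open and shut (so a half turn about z gives the same grasp; the last joint's range is limited). The gripper opens to 87 mm and grips with 3 to 60 N. Pads are 19 mm wide; open, the fingers measure 117 mm over their backs; the gripper's body (75 mm by 190 mm) begins 51 mm behind the grasp point.
Start: joints at [-56.975, 22.042, 0.453, 0, -68.411, -14.817], TCP at [0.195, -0.594, 0.223] pointing down, gripper open.
Joint ranges: [-179.83, 179.83], [-69.29, 118.12], [-61.27, 80.66], [-181.25, 117.63], [-171.15, -9.14], [-177.46, 177.46]. Speed limits (degrees/s): [159.86, 159.86, 180, 180, 180, 180].

INTERFACE

Orientations are given as a 3x3 rotation matrix whose columns are the frame's x, y, z axes.
In Python, from station import sense, optics, r gives the robot as it stands. The module is installed in compiled form; this text tells all that it offers.
- The arm moves only by the tool servo_tool, never from a script. Its argument "deltas" is a list of rows, each an object with "slide": the shift along the tool's x, y, z in units of 25 mm (1.0 is 25 mm), a list of three; "spin": the turn about the tool's z in units of 8 degrees (1.0 is 8 degrees). A call has 1 to 10 rows; each row shifts and turns the pose as measured when the row begins, along the tool's axes as they then stand; what a row does not reach is not made up. A row lasts 1/10 s, in which the tool goes at most 50 mm and 8.59 degrees, less where a joint would pass 70% of its speed; a pose out of reach is approached as far as the arm can. A call is refused whole if a number of a shift passes 1 or a number of a turn 1, either way. A call with a gripper value outside its range is refused whole. "gripper" is the closure in counts, from 0 (fully open) to 255 (shut), set as the call begins (left out, the last holds). The fingers move at their own pace and stop on an object; the grip force is fixed at half the most. Time passes only in rows, so rows that do not move let the fingers close. It gives the time, the measured TCP pose, the force and the opening at its end, in the units of the state.
- sense(): the state, without advancing time (a new reading comes with each control period).
- optics.capture(name): name is "scene" or "top"; returns a dict with "frame" (420x560x3 uint8, red, green, blue), "camera_matrix" (3x3 intrinsics, pixels), "eye" and "rotation" of the camera in the world. Camera axes: x right, y down, z forward; pixel columns grow to the right and rows downward; lengths in m; the calibration is good to about 2 mm. A picture is of the moment at which its call begins. There is no depth.
- r.finish_job(): hands the job in, once; it reports no verdict.
The state is a dict: "time_s": time; "joints": joint angles; "joint_velocities": joint speeds; "effort": joint torques, N m; "tcp_pos": TCP position; "ee_rot": TCP orientation; "wrist_force": force on the tool from outside, world axes, zero at the start; "moment": the same for the moment, N m; "gripper_width": opening from 0.0 (shut) to 1.0 (fully open).
Only numpy, scipy, OpenCV 4.12 (cv2) and the standard library are available. Lean on these libraries where they do the work, as an engineer would, in place of code of your own. Each camera call takes 0.05 s, during which the arm holds its last target.

TASK

Take the large squeezing cone out of the purple tray and fit it on the citrus juicer: set it over the upright drive spindle, turn it until its splines mesh and let it slide all the way home. Then push the cone down until the spring-loaded spindle is at the bottom of its stroke, as when squeezing, and finish like that, still gripping the cone and keeping it pressed down (do not let go or come up). Leave the small cone in the tray, and do not disturb the cans, the ladle or the mallet.

Things in the scene. Friction and masses are not known exactly. Their poses are not given: they have to be found in the camera images.
- large_cone: Large white ribbed squeezing cone, 90 g, base down in the tray; 56 mm tall, flange 60 mm wide, 4 mm thick. Four main ribs 6 mm wide at 90 degrees, outer edges upright up to 30 mm above the base, 50 mm across opposite ribs: grip there, fingertips just above the flange. Thin low ribs between; tapers above 30 mm. Origin: centre of underside; z up, x and y along the main ribs.
- large_cone_hub (a point): Centre of the cross-shaped spline hole in the large cone's underside (same point and axes as the cone's origin): four slots 7 mm wide reaching 10.5 mm from the axis, 24 mm deep, one right under each main rib (along x and y).
- small_cone: Small white cone of the same form, 44 mm across the flange, 36 mm across the ribs, 42 mm tall, about 120 mm from the large one in the same tray; it stays there. Origin: centre of its underside.
- tray: Purple plastic tray, 300 x 190 mm, 40 mm high, walls and floor 4 mm; does not shift. Origin: centre of its underside; x along its long side, z up. The cones stand on its floor about 60 mm either side of its centre along x; which is on which side varies.
- juicer: Citrus juicer, fixed on the bench: round white motor base with a round steel juice bowl, 162 mm across, rim 154 mm and floor 118 mm above the bench, inside radius 70 mm or more; pouring spout 115 mm out on its -x side. Origin: centre of the underside on the bench, z up. The drive spindle stands upright in the middle of the bowl, on this axis.
- spindle_seat (a point): The spindle's seat: top face of a steel disc 24 mm across, on the spindle axis, 140 mm above the bench when up. The cone is home when its underside lies here (cone origin at this point). z up; x and y along the splines; the turn differs each time and any quarter turn fits. The gearing holds the spindle against turning up to 0.3 N m.
- spindle_tip (a point): Tip of the spindle's round pilot pin (8 mm across, ball end), 22 mm above the seat. Around the pin, from the seat up to 14 mm above it, stand four steel splines in a cross, 5 mm thick, 18 mm across, with ridged tops. A cone with its slots out of line stops about 14 mm short of the seat.
- press (a joint): How far the spindle is pushed down, in m: 0 up, 0.006 at the bottom stop. A spring holds it up: it starts to sink at about 3 N and reaches the stop at about 9 N of downward push, the cone's weight included; it rises again when let go. The seat moves with it.
- can_a: Empty soda can, 66 mm across, 122 mm tall, standing; leave it alone. Origin: centre of its underside.
- can_b: The other empty soda can, same size; leave it alone. Origin: centre of its underside.
- ladle: Stainless ladle lying on the bench, bowl 86 mm across and 32 mm high, handle 250 mm long to its -x side; leave it alone. Origin: under the centre of its bowl.
- mallet: Small wooden mallet lying on the bench, head 56 mm thick and 95 mm long along its y axis, handle 220 mm long to its -x side; leave it alone. Origin: on the bench under the middle of its head.
Not all that is in view belongs to the job. What is shaped like the large_cone but black or brown is not meant.

How it is judged:
By the outcome, as a careful person would: the job done as asked, in the order asked, and still so for the second after the job is handed in, while the arm keeps its last pose, push and grip.
It also fails if it takes over 45 s, if anything falls off the work surface, if the arm or the gripper's body presses on something with over 40 N, if the wrist force passes 120 N, or if a joint passes its speed limit or range.

## Working session

There is one attempt and no reset: what is moved stays moved. The work goes in short steps, Python scripts to look and compute and a tool call to move; the robot and the scene stay as the last step left them, time stands still between calls to the robot, and variables do not carry over. Pictures are saved under pics/ and viewed, and the job is handed in when it is done.

Besides the shell and the picture viewer there is one more tool, called after "Request:" in YAML: its name, and indented under it one key for each argument. servo_tool: Moves the arm, as the interface text tells. Its arguments: {"type":"object","properties":{"deltas":{"type":"array"},"gripper":{"type":"number"}},"required":["deltas"]}

```bash
mkdir -p pics; cat > h.py <<'E'
import numpy as np, cv2
from station import sense, optics, r
def cap(n,tag):
    c=optics.capture(n); cv2.imwrite(f'pics/{tag}.png',cv2.cvtColor(c['frame'],cv2.COLOR_RGB2BGR)); 
    np.savez(f'pics/{tag}.npz',**{k:np.array(v) for k,v in c.items()}); return c
def load(tag): return dict(np.load(f'pics/{tag}.npz'))
def ray(c,u,v):
    d=c['rotation']@np.linalg.inv(c['camera_matrix'])@np.array([u,v,1.]); return c['eye'],d/np.linalg.norm(d)
def plane(c,u,v,z):
    e,d=ray(c,u,v); return e+d*(z-e[2])/d[2]
def proj(c,p):
    q=c['camera_matrix']@(c['rotation'].T@(np.array(p)-c['eye'])); return q[:2]/q[2]
E
python3 - <<'E'
from h import *
for n in('scene','top'):
    c=cap(n,n+'0'); print(n,c['eye'],c['rotation'].round(3).tolist(),c['camera_matrix'].tolist())
s=sense(); print(s, r.grasp_offset)
E
```

```text
scene [1.27277491 0.44488377 0.65078645] [[-0.541, 0.461, -0.703], [0.841, 0.304, -0.447], [0.008, -0.833, -0.553]] [[384.36288234774736, 0.0, 273.9935736679085], [0.0, 384.36288234774736, 210.73200001800106], [0.0, 0.0, 1.0]]
top [0.37590707 0.01056636 1.25449411] [[-0.02, -0.98, 0.197], [-1.0, 0.021, 0.005], [-0.009, -0.196, -0.98]] [[413.1556296304013, 0.0, 276.2371713156412], [0.0, 413.1556296304013, 206.33009808717281], [0.0, 0.0, 1.0]]
{'time_s': 0.1, 'joints': array([-5.69742217e+01,  2.20863358e+01,  3.87211988e-01, -2.49542959e-02,
       -6.84100622e+01, -1.48180506e+01]), 'joint_velocities': array([ 0.08061507, -0.12261495,  0.22817908,  0.0911473 , -0.14689802,
        0.07766024]), 'effort': array([-4.06751878e-04, -3.91688490e+01,  1.87936270e+01,  4.23195809e+00,
        1.34389472e-02, -8.06993648e-05]), 'tcp_pos': array([ 0.19515277, -0.59318761,  0.22156742]), 'ee_rot': array([[-9.49980068e-01, -3.12309754e-01, -6.99050951e-04],
       [-3.12310522e-01,  9.49978332e-01,  1.81844116e-03],
       [ 9.61663439e-05,  1.94580383e-03, -9.99998102e-01]]), 'wrist_force': array([ 0.41705139,  0.04979515, -0.26382757]), 'moment': array([ 0.01394725,  0.01185409, -0.01721386]), 'gripper_width': 0.9980445188676765} 0.0187
```

View pics/scene0.png

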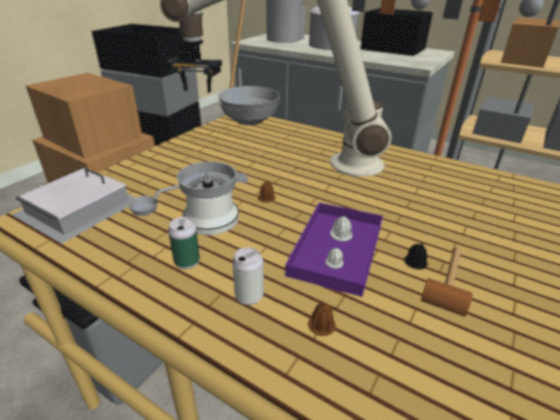

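View pics/top0.png

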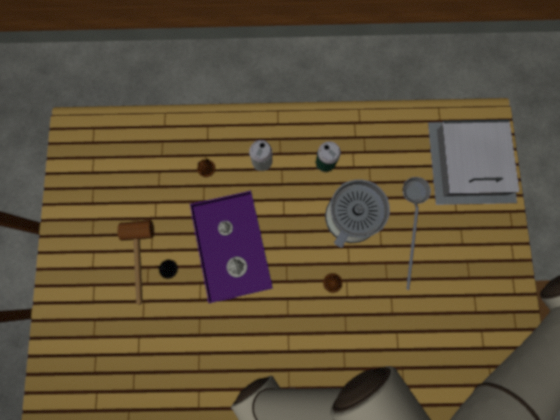

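The scene and top views show these candidates: white cones in the purple tray at top (237,267) and (225,228), brown cones at (206,167) and (333,282), and a black one at (168,268). The larger white cone at (237,267), which is (343,228) in the scene view, fits "large white". I'll confirm that with crops.

```bash
python3 - <<'E'
from h import *
a=cv2.imread('pics/top0.png');b=cv2.imread('pics/scene0.png')
def cr(im,u,v,w): return cv2.resize(im[v-w:v+w,u-w:u+w],(390,390),interpolation=cv2.INTER_CUBIC)
cv2.imwrite('pics/crop1.png',np.hstack([cr(a,235,265,16),cr(b,343,228,20)]))
cv2.imwrite('pics/crop2.png',np.hstack([cr(a,358,211,34),cr(b,207,190,38)]))
c=load('top0');hsv=cv2.cvtColor(a,cv2.COLOR_BGR2HSV)
pm=cv2.inRange(hsv,(125,80,30),(160,255,255));
n,l,st,ce=cv2.connectedComponentsWithStats(pm);print(st[st[:,4]>200])
k=1+np.argmax(st[1:,4]);pts=cv2.findContours((l==k).astype('u1'),0,1)[0][0]
box=cv2.boxPoints(cv2.minAreaRect(pts));print(box)
for p in box: print(plane(c,*p,0.04).round(4))
for tag in('top0','scene0'):
    im=cv2.imread(f'pics/{tag}.png').astype(int);c=load(tag);hs=cv2.cvtColor(im.astype('u1'),cv2.COLOR_BGR2HSV)
    pm=cv2.inRange(hs,(125,80,30),(160,255,255));h=cv2.convexHull(np.vstack(cv2.findContours(cv2.morphologyEx(pm,2,np.ones((3,3))),0,1)[0]))
    m=np.zeros(pm.shape,'u1');cv2.fillPoly(m,[h],255);w=cv2.inRange(hs,(0,0,90),(180,70,255))&m
    n,l,st,ce=cv2.connectedComponentsWithStats(w)
    for i in range(1,n):
        if st[i,4]>20: print(tag,st[i],ce[i].round(1),[plane(c,*ce[i],z).round(4).tolist() for z in(0.004,.02,.06)])
E
```

```text
[[     0      0    560    420 229370]
 [   191    191     81    112   5830]]
[[187.84615 203.23077]
 [252.84613 190.23077]
 [272.80768 290.03848]
 [207.80771 303.03848]]
[0.6345 0.2828 0.04  ]
[0.6705 0.0868 0.04  ]
[0.3736 0.0318 0.04  ]
[0.3407 0.2188 0.04  ]
top0 [218 222  15  14 120] [223.8 228.8] [[0.5598, 0.1789, 0.004], [0.5575, 0.1768, 0.02], [0.5516, 0.1714, 0.06]]
top0 [226 256  21  22 261] [235.5 267. ] [[0.4434, 0.143, 0.004], [0.4425, 0.1413, 0.02], [0.4404, 0.1371, 0.06]]
scene0 [330 215  23  27 442] [341.6 229.2] [[0.4234, 0.1339, 0.004], [0.4444, 0.1416, 0.02], [0.4969, 0.1608, 0.06]]
scene0 [325 248  19  21 300] [334.6 258.5] [[0.5505, 0.172, 0.004], [0.5684, 0.1787, 0.02], [0.6131, 0.1956, 0.06]]
```

View pics/crop1.png

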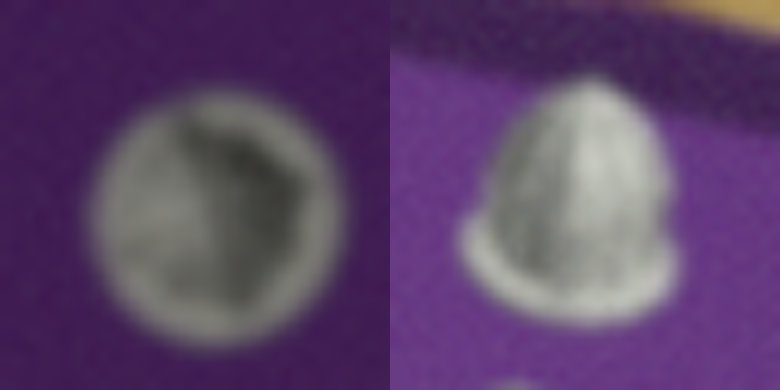

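View pics/crop2.png

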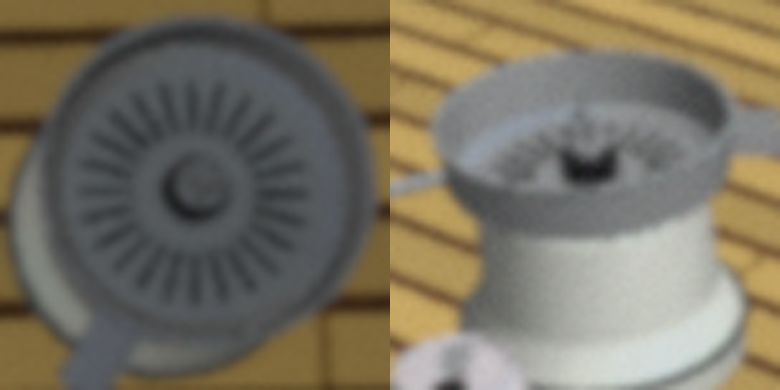

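The crop confirms the large cone: a 62 mm flange, ribbed and white. The juicer crop shows the spindle in the bowl centre. I'll average some frames to see the rib and spline angles better.

```bash
python3 - <<'E'
from h import *
for n in('scene','top'):
    f=[];
    for i in range(8): c=optics.capture(n); f.append(c['frame'].astype(float))
    c['frame']=np.mean(f,0); np.savez(f'pics/{n}A.npz',**{k:np.array(v) for k,v in c.items()})
a=load('topA')['frame'][:,:,::-1];b=load('sceneA')['frame'][:,:,::-1]
def cr(im,u,v,w):
    x=im[v-w:v+w,u-w:u+w].astype(np.float32); bl=cv2.resize(x,(390,390),interpolation=cv2.INTER_LANCZOS4)
    y=bl+2.0*(bl-cv2.GaussianBlur(bl,(0,0),390/(2*w)*1.2)); lo,hi=np.percentile(y,[1,99.5]);return np.clip((y-lo)/(hi-lo)*255,0,255).astype('u1')
cv2.imwrite('pics/crop3.png',np.hstack([cr(a,236,266,13),cr(b,343,228,18)]))
cv2.imwrite('pics/crop4.png',np.hstack([cr(a,358,211,12),cr(b,208,184,15)]))
E
```

```text
(no output)
```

View pics/crop3.png

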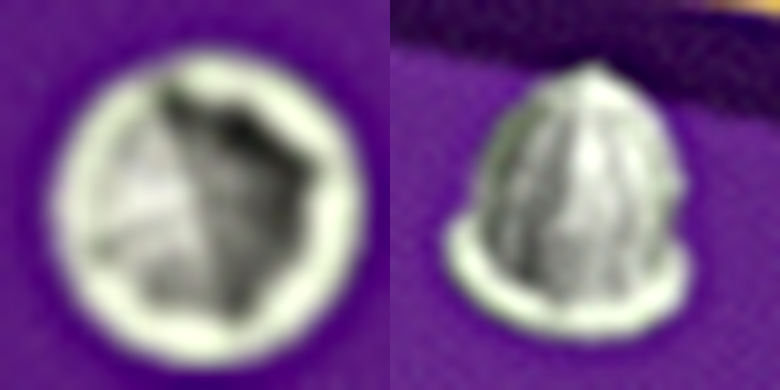

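View pics/crop4.png

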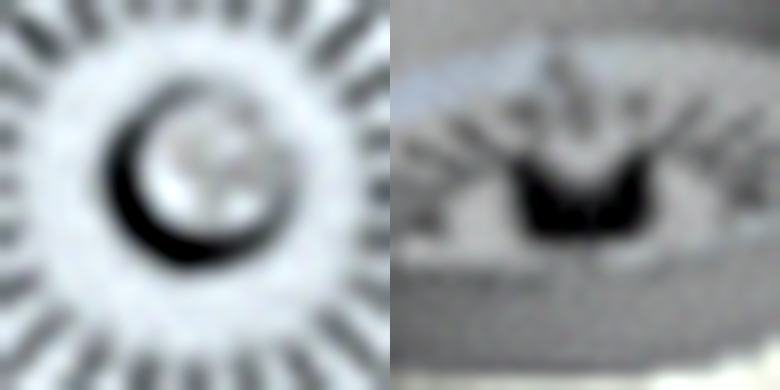

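The top crop shows main rib ends at crop (165,95), (310,175), (235,310) and (95,240), which form a clean cross. The spindle disc is at crop (218,160). Next I'll work out world positions.

```bash
python3 - <<'E'
from h import *
t=load('topA');s=load('sceneA')
f=lambda u,v:(223+(u+.5)/15-.5,253+(v+.5)/15-.5)
P=[plane(t,*f(*p),0.03) for p in[(165,95),(235,310),(95,240),(310,175)]]
for a,b in((0,1),(2,3)):
    d=P[a]-P[b];print('rib',np.linalg.norm(d),np.degrees(np.arctan2(d[1],d[0])),(P[a]+P[b])/2)
im=t['frame'].astype('u1')
# flange outline fits
def cone(c,nm,z):
    hs=cv2.cvtColor(c['frame'].astype('u1'),cv2.COLOR_RGB2HSV)
    pm=cv2.inRange(hs,(125,80,30),(160,255,255));h=cv2.convexHull(np.vstack(cv2.findContours(cv2.morphologyEx(pm,2,np.ones((3,3))),0,1)[0]))
    m=np.zeros(pm.shape,'u1');cv2.fillPoly(m,[h],255);w=(255-pm)&cv2.erode(m,np.ones((9,9)))
    n,l,st,ce=cv2.connectedComponentsWithStats(w)
    for i in range(1,n):
        if st[i,4]>60:
            ct=cv2.findContours((l==i).astype('u1'),0,1)[0][0]; e=cv2.minEnclosingCircle(ct); print(nm,st[i],e,plane(c,*e[0],z).round(4), plane(c,*ce[i],z).round(4))
cone(t,'top',.008)
g=lambda u,v:(346+(u+.5)/16.25-.5,199+(v+.5)/16.25-.5)
print('spindle top',plane(t,*g(218,160),.14),plane(t,*g(218,160),.154))
# rim by grey mask
hs=cv2.cvtColor(im,cv2.COLOR_RGB2HSV)
w=cv2.inRange(hs,(90,10,40),(130,110,200));w[:170]=0;w[255:]=0;w[:,:315]=0;w[:,395:]=0
w=cv2.morphologyEx(w,2,np.ones((9,9)))
ct=max(cv2.findContours(w,0,1)[0],key=cv2.contourArea);e=cv2.fitEllipse(ct);print(e,plane(t,*e[0],.154))
# predicted in scene
for z in(.14,.162):
  p=plane(t,*g(218,160),.15);p[2]=z;print(proj(s,p))
for q in [(0.4425,.1425,.008),(0.4425,.1425,.06)]: print('cone in scene',proj(s,q))
cv2.imwrite('pics/sp.png',cv2.resize(s['frame'][165:205,185:235,::-1].astype('u1'),(800,640)[:1]+(600,),interpolation=cv2.INTER_CUBIC))
E
```

```text
rib 0.04423781589735047 18.06326394782411 [0.44494757 0.13933868 0.03      ]
rib 0.043789808510793254 105.60711365765783 [0.44389914 0.13880698 0.03      ]
top [218 221  15  15 186] ((224.8478240966797, 227.56521606445312), 7.661070346832275) [0.5631 0.1752 0.008 ] [0.5626 0.175  0.008 ]
top [226 256  22  22 358] ((236.5, 266.5), 10.700567245483398) [0.4447 0.1397 0.008 ] [0.4449 0.1403 0.008 ]
spindle top [ 0.5886978  -0.21020063  0.14      ] [ 0.58602477 -0.20742741  0.154     ]
((359.3927001953125, 209.07191467285156), (46.593379974365234, 49.098716735839844), 69.72075653076172) [ 0.58408352 -0.20852135  0.154     ]
[207.60999345 178.15222693]
[206.9019955  171.02662766]
cone in scene [341.77366978 232.429008  ]
cone in scene [343.78893398 217.09614243]
```

View pics/sp.png

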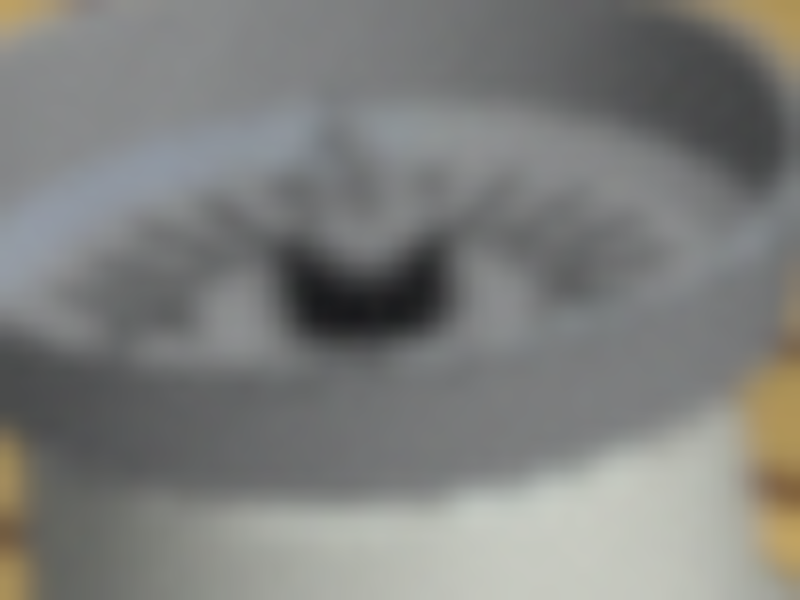

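The large cone is at (0.4447, 0.1398) with ribs at about 17°/107°. The spindle is at about (0.587, -0.209), from the disc and the rim. Tool y is already at 108°. I'll approach now.

Request:
servo_tool:
  deltas:
    - {"slide": [-1, 0.8, 0], "spin": 0}
    - {"slide": [-1, 0.8, 0], "spin": 0}
    - {"slide": [-1, 0.8, 0], "spin": 0}
    - {"slide": [-1, 0.8, 0], "spin": 0}
    - {"slide": [-1, 0.8, 0], "spin": 0}
    - {"slide": [-1, 0.8, 0], "spin": 0}
    - {"slide": [-1, 0.8, 0], "spin": 0}
    - {"slide": [-1, 0.8, 0], "spin": 0}
    - {"slide": [-1, 0.8, 0], "spin": 0}
    - {"slide": [-1, 0.8, 0], "spin": 0}
  gripper: 0

```text
time_s: 1.9
tcp_pos: [0.3751, -0.3195, 0.2224]
ee_rot: [[-0.952, -0.305, 0.002], [-0.305, 0.952, -0.002], [-0.001, -0.003, -1.0]]
wrist_force: [0.8, 0.2, 0.1]
gripper_width: 1.0
```

Request:
servo_tool:
  deltas:
    - {"slide": [-0.5, 1, 0], "spin": 0}
    - {"slide": [-0.5, 1, 0], "spin": 0}
    - {"slide": [-0.5, 1, 0], "spin": 0}
    - {"slide": [-0.5, 1, 0], "spin": 0}
    - {"slide": [-0.5, 1, 0], "spin": 0}
    - {"slide": [-0.5, 1, 0], "spin": 0}
    - {"slide": [-0.5, 1, 0], "spin": 0}
    - {"slide": [-0.5, 1, 0], "spin": 0}
    - {"slide": [-0.5, 1, 0], "spin": 0}
    - {"slide": [-0.5, 1, 0], "spin": 0}

```text
time_s: 2.9
tcp_pos: [0.4204, -0.0316, 0.2244]
ee_rot: [[-0.952, -0.307, 0.01], [-0.307, 0.952, -0.003], [-0.008, -0.006, -1.0]]
wrist_force: [-0.2, -0.8, -0.9]
gripper_width: 1.004
```

Request:
servo_tool:
  deltas:
    - {"slide": [-0.46, 0.94, 0], "spin": 0}
    - {"slide": [-0.46, 0.94, 0], "spin": 0}
    - {"slide": [-0.46, 0.94, 0], "spin": 0}
    - {"slide": [-0.46, 0.94, 0], "spin": 0}
    - {"slide": [-0.46, 0.94, 0], "spin": 0}
    - {"slide": [-0.46, 0.94, 0.5], "spin": 0}
    - {"slide": [-0.46, 0.94, 1], "spin": 0}
    - {"slide": [0, 0, 1], "spin": 0}

```text
time_s: 3.7
tcp_pos: [0.4514, 0.1626, 0.1668]
ee_rot: [[-0.95, -0.312, 0.025], [-0.312, 0.95, 0.006], [-0.026, -0.002, -1.0]]
wrist_force: [0.0, -0.1, -0.1]
gripper_width: 1.0
```

```bash
cat >> h.py <<'E'
def to(x,y,z,ang=None):
    s=sense();R=s['ee_rot'];d=np.array([x,y,z])-s['tcp_pos']; a=np.degrees(np.arctan2(R[1,1],R[0,1]))
    print('t',s['time_s'],'tcp',s['tcp_pos'].round(4),'units',(R.T@d/.025).round(2),'yang',a.round(2),'tilt',R[:2,2].round(4),'w',s['gripper_width'].round(3),'F',s['wrist_force'].round(1),'M',s['moment'].round(2))
    if ang is not None: print('spin units (tool z is down: sign flipped)',-(ang-a)/8)
E
python3 -c "
from h import *
to(.4447,.1398,.0105,107)"
```

```text
Traceback (most recent call last):
  File "h.py", line 15, in to
    print('t',s['time_s'],'tcp',s['tcp_pos'].round(4),'units',(R.T@d/.025).round(2),'yang',a.round(2),'tilt',R[:2,2].round(4),'w',s['gripper_width'].round(3),'F',s['wrist_force'].round(1),'M',s['moment'].round(2))
                                                                                                                                  ^^^^^^^^^^^^^^^^^^^^^^^^
AttributeError: 'float' object has no attribute 'round'
```

```bash
sed -i "s/s\['gripper_width'\].round(3)/round(float(s['gripper_width']),3)/" h.py
python3 -c "
from h import *
to(.4447,.1398,.0105,107)"
```

```text
t 3.7 tcp [0.4514 0.1626 0.1668] units [ 0.7  -0.77  6.24] yang 108.21 tilt [0.0255 0.0064] w 1.0 F [ 0.  -0.1 -0.1] M [-0.08  0.03 -0.01]
spin units (tool z is down: sign flipped) 0.151146825142483
```

Request:
servo_tool:
  deltas:
    - {"slide": [0, -0.9, 0.5], "spin": 0}
    - {"slide": [0, 0, 0], "spin": 0}
    - {"slide": [0, 0, 0], "spin": 0}

```text
time_s: 4.0
tcp_pos: [0.4573, 0.1415, 0.1509]
ee_rot: [[-0.949, -0.315, 0.02], [-0.315, 0.949, 0.003], [-0.02, -0.003, -1.0]]
wrist_force: [0.7, -1.0, -0.0]
gripper_width: 0.998
```

```bash

python3 -c "
from h import *
to(.4447,.1398,.0105,107)"
```

```text
t 4.0 tcp [0.4573 0.1415 0.1509] units [0.61 0.11 5.6 ] yang 108.35 tilt [0.0202 0.0032] w 0.998 F [ 0.7 -1.  -0. ] M [-0.01  0.08  0.01]
spin units (tool z is down: sign flipped) 0.16818566192579532
```

Request:
servo_tool:
  deltas:
    - {"slide": [0.15, 0.03, 0.7], "spin": 0.04}
    - {"slide": [0.15, 0.03, 0.7], "spin": 0.04}
    - {"slide": [0.15, 0.03, 0.7], "spin": 0.04}
    - {"slide": [0.15, 0.03, 0.7], "spin": 0.05}
    - {"slide": [0, 0, 0.5], "spin": 0}
    - {"slide": [0, 0, 0], "spin": 0}

```text
time_s: 4.6
tcp_pos: [0.4481, 0.1445, 0.0722]
ee_rot: [[-0.956, -0.292, 0.034], [-0.292, 0.956, 0.012], [-0.036, 0.002, -0.999]]
wrist_force: [-0.8, 0.6, -0.3]
gripper_width: 1.004
```

```bash

python3 -c "
from h import *
to(.4447,.1398,.0105,107);cap('top','t1');cap('scene','s1')
a=cv2.imread('pics/t1.png');b=cv2.imread('pics/s1.png')
cv2.imwrite('pics/c5.png',np.hstack([cv2.resize(a[230:300,200:270],(400,400)),cv2.resize(b[170:270,290:390],(400,400))]))"
```

```text
t 4.6 tcp [0.4481 0.1445 0.0722] units [ 0.27 -0.14  2.46] yang 106.97 tilt [0.034  0.0122] w 1.004 F [-0.8  0.6 -0.3] M [-0.01  0.13  0.01]
spin units (tool z is down: sign flipped) -0.0038762563715941667
```

View pics/c5.png

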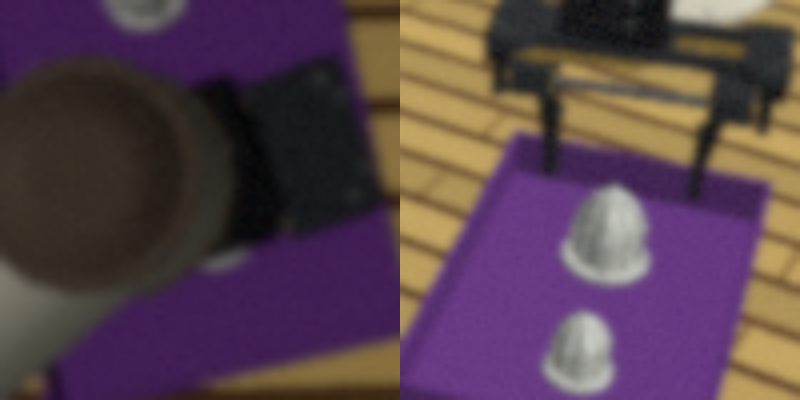

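Request:
servo_tool:
  deltas:
    - {"slide": [0, 0, 0], "spin": 0}
    - {"slide": [0, 0, 0], "spin": 0}
    - {"slide": [0, 0, 0], "spin": 0}
    - {"slide": [0, 0, 0], "spin": 0}

```text
time_s: 5.1
tcp_pos: [0.4512, 0.1466, 0.0768]
ee_rot: [[-0.955, -0.293, 0.042], [-0.292, 0.956, 0.018], [-0.046, 0.005, -0.999]]
wrist_force: [0.4, -1.0, -0.2]
gripper_width: 1.0
```

Request:
servo_tool:
  deltas:
    - {"slide": [0, 0, -0.5], "spin": 0}
    - {"slide": [0, 0, -0.5], "spin": 0}
    - {"slide": [0, 0, -0.5], "spin": 0}
    - {"slide": [0, 0, 0], "spin": 0}

```text
time_s: 5.5
tcp_pos: [0.4495, 0.1458, 0.1158]
ee_rot: [[-0.955, -0.292, 0.042], [-0.292, 0.956, 0.018], [-0.046, 0.005, -0.999]]
wrist_force: [-0.4, -0.2, -0.4]
gripper_width: 1.002
```

Request:
servo_tool:
  deltas:
    - {"slide": [0, 0, 0.2], "spin": 0}
    - {"slide": [0, 0, 0.2], "spin": 0}
    - {"slide": [0, 0, 0.2], "spin": 0}
    - {"slide": [0, 0, 0.2], "spin": 0}
    - {"slide": [0, 0, 0.2], "spin": 0}

```text
time_s: 6.0
tcp_pos: [0.4496, 0.1455, 0.087]
ee_rot: [[-0.956, -0.292, 0.04], [-0.291, 0.957, 0.016], [-0.043, 0.004, -0.999]]
wrist_force: [0.0, 0.4, 0.2]
gripper_width: 1.003
```

Request:
servo_tool:
  deltas:
    - {"slide": [0, 0, -1], "spin": 0}
    - {"slide": [0, 0, -1], "spin": 0}
    - {"slide": [0, 0, -1], "spin": 0}
    - {"slide": [0, 0, 0], "spin": 0}
    - {"slide": [0, 0, 0], "spin": 0}

```text
time_s: 6.5
tcp_pos: [0.4447, 0.143, 0.1589]
ee_rot: [[-0.956, -0.291, 0.031], [-0.291, 0.957, 0.01], [-0.032, 0.001, -0.999]]
wrist_force: [-0.5, -0.0, -0.0]
gripper_width: 1.002
```

Request:
servo_tool:
  deltas:
    - {"slide": [0.3, -0.3, 0.3], "spin": 0}
    - {"slide": [0, 0, 0.3], "spin": 0}
    - {"slide": [0, 0, 0.3], "spin": 0}
    - {"slide": [0, 0, 0.3], "spin": 0}
    - {"slide": [0, 0, 0.3], "spin": 0}
    - {"slide": [0, 0, 0.3], "spin": 0}

```text
time_s: 7.1
tcp_pos: [0.4386, 0.1317, 0.1061]
ee_rot: [[-0.957, -0.29, 0.024], [-0.29, 0.957, 0.006], [-0.025, -0.001, -1.0]]
wrist_force: [0.7, 0.4, -0.0]
gripper_width: 1.0
```

```bash

python3 -c "
from h import *
to(.4447,.1398,.0105,107);print(sense()['joints'])"
```

```text
t 7.1 tcp [0.4386 0.1317 0.1061] units [-0.23  0.24  3.83] yang 106.86 tilt [0.0245 0.0061] w 1.0 F [ 0.7  0.4 -0. ] M [-0.01  0.06 -0.01]
spin units (tool z is down: sign flipped) -0.01807867683596598
[  37.55151574   12.64301118  -32.87457267    0.84519456  -43.16226693
 -111.30506838]
```

Request:
servo_tool:
  deltas:
    - {"slide": [-0.05, 0.06, 0.35], "spin": 0}
    - {"slide": [-0.05, 0.06, 0.35], "spin": 0}
    - {"slide": [-0.05, 0.06, 0.35], "spin": 0}
    - {"slide": [-0.05, 0.06, 0.35], "spin": 0}
    - {"slide": [0, 0, 0.35], "spin": 0}
    - {"slide": [0, 0, 0.3], "spin": 0}
    - {"slide": [0, 0, 0.25], "spin": 0}
    - {"slide": [0, 0, 0.2], "spin": 0}
    - {"slide": [0, 0, 0.15], "spin": 0}
    - {"slide": [0, 0, 0.1], "spin": 0}

```text
time_s: 8.1
tcp_pos: [0.4437, 0.1402, 0.0302]
ee_rot: [[-0.957, -0.291, 0.023], [-0.291, 0.957, 0.005], [-0.024, -0.002, -1.0]]
wrist_force: [-0.1, -0.5, -0.4]
gripper_width: 0.999
```

```bash

python3 -c "
from h import *
to(.4447,.1398,.0105,107);cap('scene','s2')
b=cv2.imread('pics/s2.png')
cv2.imwrite('pics/c6.png',cv2.resize(b[170:270,290:390],(600,600)))"
```

```text
t 8.1 tcp [0.4437 0.1402 0.0302] units [-0.01 -0.02  0.79] yang 106.89 tilt [0.0232 0.0049] w 0.999 F [-0.1 -0.5 -0.4] M [-0.04  0.01  0.01]
spin units (tool z is down: sign flipped) -0.013284114701310301
```

View pics/c6.png

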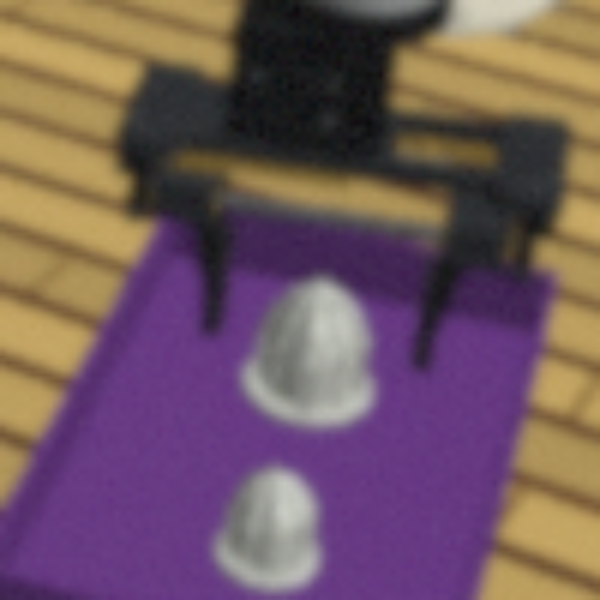

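The jaws straddle the large cone, with tips at crop (215,330) and (425,365). I'll go down and close.

Request:
servo_tool:
  deltas:
    - {"slide": [-0.01, -0.02, 0.25], "spin": 0}
    - {"slide": [0, 0, 0.25], "spin": 0}
    - {"slide": [0, 0, 0.15], "spin": 0}
    - {"slide": [0, 0, 0.08], "spin": 0}
    - {"slide": [0, 0, 0.0], "spin": 0}

```text
time_s: 8.65
tcp_pos: [0.4448, 0.1399, 0.0105]
ee_rot: [[-0.957, -0.29, 0.024], [-0.29, 0.957, 0.005], [-0.024, -0.002, -1.0]]
wrist_force: [0.3, -0.1, -1.1]
gripper_width: 1.0
```

```bash

python3 -c "
from h import *
to(.4447,.1398,.0105,107)"
```

```text
t 8.65 tcp [0.4448 0.1399 0.0105] units [ 0. -0. -0.] yang 106.89 tilt [0.0237 0.0053] w 1.0 F [ 0.3 -0.1 -1.1] M [-0.03  0.02  0.05]
spin units (tool z is down: sign flipped) -0.01405431932830048
```

Request:
servo_tool:
  deltas:
    - {"slide": [0, 0, 0], "spin": 0}
    - {"slide": [0, 0, 0], "spin": 0}
    - {"slide": [0, 0, 0], "spin": 0}
    - {"slide": [0, 0, 0], "spin": 0}
    - {"slide": [0, 0, 0], "spin": 0}
    - {"slide": [0, 0, 0], "spin": 0}
  gripper: 255

```text
time_s: 9.25
tcp_pos: [0.4452, 0.1402, 0.0111]
ee_rot: [[-0.957, -0.291, 0.025], [-0.291, 0.957, 0.006], [-0.026, -0.001, -1.0]]
wrist_force: [0.0, -0.5, -0.8]
gripper_width: 0.57
```

```bash

python3 -c "
from h import *
to(.4447,.1398,.0105,107);print(sense()['gripper_width']*87)"
```

```text
t 9.25 tcp [0.4452 0.1402 0.0111] units [ 0.02 -0.01  0.02] yang 106.89 tilt [0.025  0.0062] w 0.57 F [ 0.  -0.5 -0.8] M [0.   0.06 0.04]
spin units (tool z is down: sign flipped) -0.013283409608510155
49.610382651444
```

The grip measures 49.6 mm wide, so the jaws are square on the ribs. Lifting.

Request:
servo_tool:
  deltas:
    - {"slide": [0, 0, -0.3], "spin": 0}
    - {"slide": [0, 0, -0.6], "spin": 0}
    - {"slide": [0, 0, -0.9], "spin": 0}
    - {"slide": [0, 0, -1], "spin": 0}
    - {"slide": [0, 0, -1], "spin": 0}
    - {"slide": [0, 0, -1], "spin": 0}
    - {"slide": [0, 0, -1], "spin": 0}
    - {"slide": [0, 0, -0.9], "spin": 0}
    - {"slide": [0, 0, -0.6], "spin": 0}
    - {"slide": [0, 0, -0.3], "spin": 0}

```text
time_s: 10.25
tcp_pos: [0.4371, 0.1369, 0.2106]
ee_rot: [[-0.957, -0.289, 0.02], [-0.289, 0.957, 0.004], [-0.02, -0.002, -1.0]]
wrist_force: [0.4, 0.5, -1.3]
gripper_width: 0.571
```

```bash

python3 -c "
from h import *
to(.587,-.209,.205,107);print(sense()['gripper_width']*87)
cap('scene','s3');b=cv2.imread('pics/s3.png')
cv2.imwrite('pics/c7.png',cv2.resize(b[100:280,280:460],(600,600)))"
```

```text
t 10.25 tcp [0.4371 0.1369 0.2106] units [ -1.73 -14.98   0.29] yang 106.82 tilt [0.0201 0.0041] w 0.571 F [ 0.4  0.5 -1.3] M [ 0.02  0.05 -0.01]
spin units (tool z is down: sign flipped) -0.02200809716874197
49.687010821846464
```

View pics/c7.png

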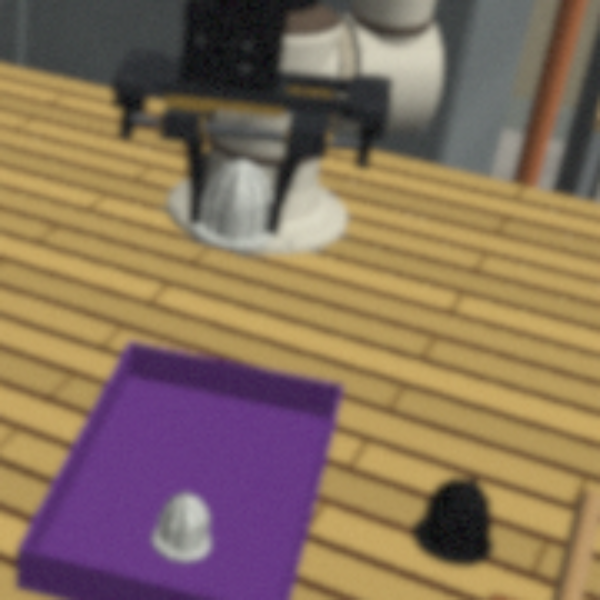

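The cone is held level and the small cone still stands in the tray. Moving to the juicer.

Request:
servo_tool:
  deltas:
    - {"slide": [-0.1, -0.5, 0], "spin": 0}
    - {"slide": [-0.1, -0.9, 0], "spin": 0}
    - {"slide": [-0.1, -0.9, 0], "spin": 0}
    - {"slide": [-0.1, -0.9, 0], "spin": 0}
    - {"slide": [-0.1, -0.9, 0], "spin": 0}
    - {"slide": [-0.1, -0.9, 0], "spin": 0}
    - {"slide": [-0.1, -0.9, 0], "spin": 0}
    - {"slide": [-0.1, -0.9, 0], "spin": 0}
    - {"slide": [-0.1, -0.9, 0], "spin": 0}
    - {"slide": [-0.1, -0.9, 0], "spin": 0}

```text
time_s: 11.3
tcp_pos: [0.5202, -0.0678, 0.2036]
ee_rot: [[-0.956, -0.293, 0.005], [-0.293, 0.956, 0.004], [-0.006, 0.002, -1.0]]
wrist_force: [-0.6, -0.5, -0.5]
gripper_width: 0.568
```

Request:
servo_tool:
  deltas:
    - {"slide": [-0.1, -0.9, 0], "spin": 0}
    - {"slide": [-0.1, -0.9, 0], "spin": 0}
    - {"slide": [-0.1, -0.9, 0], "spin": 0}
    - {"slide": [-0.1, -0.9, 0], "spin": 0}
    - {"slide": [-0.1, -0.6, 0], "spin": 0}
    - {"slide": [-0.1, -0.4, 0], "spin": 0}
    - {"slide": [0, -0.2, 0], "spin": 0}
    - {"slide": [0, 0, 0], "spin": 0}

```text
time_s: 12.1
tcp_pos: [0.5675, -0.1843, 0.194]
ee_rot: [[-0.957, -0.289, -0.012], [-0.289, 0.957, 0.006], [0.01, 0.01, -1.0]]
wrist_force: [0.0, 0.3, -0.9]
gripper_width: 0.564
```

```bash

python3 -c "
from h import *
to(.587,-.209,.175,107);print(sense()['joints'].round(1))"
```

```text
t 12.1 tcp [ 0.5675 -0.1843  0.194 ] units [-0.47 -1.18  0.74] yang 106.81 tilt [-0.012   0.0065] w 0.564 F [ 0.   0.3 -0.9] M [ 0.04 -0.   -0.  ]
spin units (tool z is down: sign flipped) -0.023910766914264414
[ -2.6  20.9  -5.4  -0.4 -64.4 -70.4]
```

Request:
servo_tool:
  deltas:
    - {"slide": [-0.1, -0.3, 0], "spin": 0}
    - {"slide": [-0.15, -0.4, 0], "spin": 0}
    - {"slide": [-0.1, -0.2, 0], "spin": 0}
    - {"slide": [-0.1, -0.15, 0], "spin": 0}
    - {"slide": [0, -0.05, 0], "spin": 0}

```text
time_s: 12.6
tcp_pos: [0.5878, -0.2073, 0.1942]
ee_rot: [[-0.956, -0.292, -0.011], [-0.292, 0.956, 0.007], [0.009, 0.01, -1.0]]
wrist_force: [0.1, 0.2, -1.4]
gripper_width: 0.566
```

```bash

python3 -c "
from h import *
to(.587,-.209,.175,107)
cap('scene','s4');b=cv2.imread('pics/s4.png');cap('top','t4');a=cv2.imread('pics/t4.png')
cv2.imwrite('pics/c8.png',np.hstack([cv2.resize(b[120:220,160:260],(400,400)),cv2.resize(a[160:260,310:410],(400,400))]))"
```

```text
t 12.6 tcp [ 0.5878 -0.2073  0.1942] units [ 0.04 -0.06  0.77] yang 106.96 tilt [-0.0111  0.0067] w 0.566 F [ 0.1  0.2 -1.4] M [ 0.01  0.01 -0.  ]
spin units (tool z is down: sign flipped) -0.004792108733791878
```

View pics/c8.png

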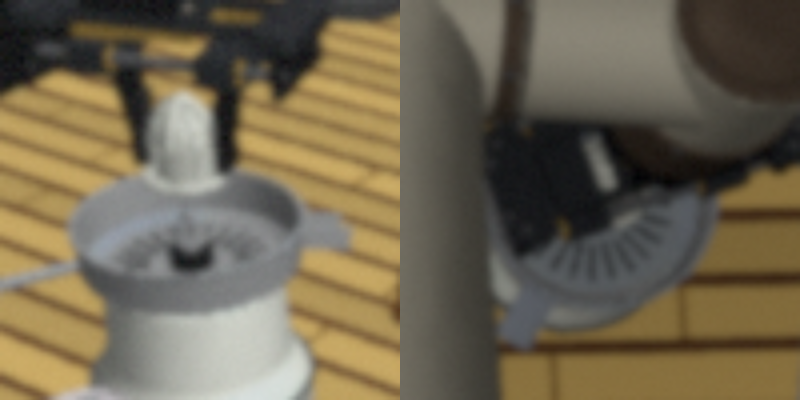

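In the scene crop the cone axis (185) lines up with the pin (186). Descending.

Request:
servo_tool:
  deltas:
    - {"slide": [0.04, -0.06, 0.2], "spin": 0}
    - {"slide": [0, 0, 0.25], "spin": 0}
    - {"slide": [0, 0, 0.25], "spin": 0}
    - {"slide": [0, 0, 0.15], "spin": 0}
    - {"slide": [0, 0, 0.1], "spin": 0}

```text
time_s: 13.2
tcp_pos: [0.5858, -0.2083, 0.1684]
ee_rot: [[-0.956, -0.292, -0.012], [-0.292, 0.956, 0.007], [0.009, 0.01, -1.0]]
wrist_force: [-0.2, 0.1, 1.4]
gripper_width: 0.564
```

Request:
servo_tool:
  deltas:
    - {"slide": [0, 0, 0.08], "spin": 0}
    - {"slide": [0, 0, 0.08], "spin": 0}

```text
time_s: 13.4
tcp_pos: [0.5873, -0.2088, 0.1655]
ee_rot: [[-0.956, -0.293, -0.008], [-0.293, 0.956, 0.005], [0.006, 0.007, -1.0]]
wrist_force: [1.6, 0.5, 1.3]
gripper_width: 0.568
```

```bash

python3 -c "
from h import *
to(.587,-.209,.161,107)"
```

```text
t 13.4 tcp [ 0.5873 -0.2088  0.1655] units [ 0.01 -0.    0.18] yang 107.03 tilt [-0.008   0.0053] w 0.568 F [1.6 0.5 1.3] M [-0.26 -0.47 -0.07]
spin units (tool z is down: sign flipped) 0.004001700706091071
```

Request:
servo_tool:
  deltas:
    - {"slide": [-0.03, 0, 0.08], "spin": 0}
    - {"slide": [0, 0, 0.08], "spin": 0}
    - {"slide": [0, 0, 0.08], "spin": 0}

```text
time_s: 13.7
tcp_pos: [0.5885, -0.2086, 0.1598]
ee_rot: [[-0.956, -0.293, -0.006], [-0.293, 0.956, 0.005], [0.005, 0.007, -1.0]]
wrist_force: [-0.3, -0.8, 1.8]
gripper_width: 0.57
```

```bash

python3 -c "
from h import *
to(.587,-.209,.161,107)"
```

```text
t 13.7 tcp [ 0.5885 -0.2086  0.1598] units [ 0.06  0.   -0.05] yang 107.04 tilt [-0.0064  0.0052] w 0.57 F [-0.3 -0.8  1.8] M [ 0.06  0.05 -0.  ]
spin units (tool z is down: sign flipped) 0.005226922402467693
```

Request:
servo_tool:
  deltas:
    - {"slide": [0, 0, 0.08], "spin": 0}
    - {"slide": [0, 0, 0.08], "spin": 0}

```text
time_s: 13.9
tcp_pos: [0.5886, -0.2087, 0.157]
ee_rot: [[-0.956, -0.294, -0.006], [-0.294, 0.956, 0.004], [0.004, 0.006, -1.0]]
wrist_force: [-1.5, 1.3, 5.1]
gripper_width: 0.566
```

```bash

python3 -c "
from h import *
to(.587,-.209,.161,107)"
```

```text
t 13.9 tcp [ 0.5886 -0.2087  0.157 ] units [ 0.07  0.01 -0.16] yang 107.07 tilt [-0.0059  0.0045] w 0.566 F [-1.5  1.3  5.1] M [0.3  0.44 0.02]
spin units (tool z is down: sign flipped) 0.008765419609161995
```

Contact with the splines: 5 N at TCP z 0.157. Turning with a light push.

Request:
servo_tool:
  deltas:
    - {"slide": [0, 0, 0.05], "spin": 0.5}
    - {"slide": [0, 0, 0.05], "spin": 0.5}
    - {"slide": [0, 0, 0.05], "spin": 0.5}
    - {"slide": [0, 0, 0.05], "spin": 0.5}

```text
time_s: 14.3
tcp_pos: [0.5897, -0.2084, 0.1562]
ee_rot: [[-1.0, -0.01, -0.001], [-0.01, 1.0, 0.003], [0.001, 0.003, -1.0]]
wrist_force: [-2.1, 0.8, 6.0]
gripper_width: 0.566
```

```bash

python3 -c "
from h import *
to(.587,-.209,.161,107)"
```

```text
t 14.3 tcp [ 0.5897 -0.2084  0.1562] units [ 0.11 -0.02 -0.19] yang 90.58 tilt [-0.0011  0.003 ] w 0.566 F [-2.1  0.8  6. ] M [0.16 0.36 0.03]
spin units (tool z is down: sign flipped) -2.0520516299796316
```

Request:
servo_tool:
  deltas:
    - {"slide": [0.03, 0, 0.05], "spin": 0.5}
    - {"slide": [0, 0, 0.05], "spin": 0.5}
    - {"slide": [0, 0, 0.05], "spin": 0.5}
    - {"slide": [0, 0, 0.05], "spin": 0.5}
    - {"slide": [0, 0, 0.05], "spin": 0.5}

```text
time_s: 14.8
tcp_pos: [0.5897, -0.2096, 0.1528]
ee_rot: [[-0.938, 0.346, 0.003], [0.346, 0.938, 0.0], [-0.003, 0.001, -1.0]]
wrist_force: [-0.3, -0.1, -1.3]
gripper_width: 0.569
```

```bash

python3 -c "
from h import *
to(.587,-.209,.161,107)"
```

```text
t 14.8 tcp [ 0.5897 -0.2096  0.1528] units [ 0.11 -0.01 -0.33] yang 69.77 tilt [0.003  0.0002] w 0.569 F [-0.3 -0.1 -1.3] M [-0.09  0.02  0.01]
spin units (tool z is down: sign flipped) -4.653895762447636
```

The force has vanished and z is dropping, so the splines have meshed. Going down without turning.

Request:
servo_tool:
  deltas:
    - {"slide": [0, 0, 0.06], "spin": 0}
    - {"slide": [0, 0, 0.06], "spin": 0}
    - {"slide": [0, 0, 0.06], "spin": 0}

```text
time_s: 15.1
tcp_pos: [0.5888, -0.2093, 0.1465]
ee_rot: [[-0.939, 0.344, 0.001], [0.344, 0.939, 0.001], [-0.0, 0.001, -1.0]]
wrist_force: [-0.8, 1.3, 2.8]
gripper_width: 0.569
```

```bash

python3 -c "
from h import *
to(.587,-.209,.147,107)"
```

```text
t 15.1 tcp [ 0.5888 -0.2093  0.1465] units [ 0.07 -0.01 -0.02] yang 69.89 tilt [0.0007 0.0011] w 0.569 F [-0.8  1.3  2.8] M [ 0.16  0.09 -0.02]
spin units (tool z is down: sign flipped) -4.639270728719142
```

Request:
servo_tool:
  deltas:
    - {"slide": [0, 0, 0.06], "spin": 0}
    - {"slide": [0, 0, 0.06], "spin": 0}

```text
time_s: 15.3
tcp_pos: [0.5888, -0.2093, 0.1445]
ee_rot: [[-0.94, 0.342, 0.001], [0.342, 0.94, 0.001], [-0.001, 0.001, -1.0]]
wrist_force: [-1.4, 1.9, 4.8]
gripper_width: 0.566
```

Request:
servo_tool:
  deltas:
    - {"slide": [0, 0, 0.06], "spin": 0}
    - {"slide": [0, 0, 0.06], "spin": 0}

```text
time_s: 15.5
tcp_pos: [0.5889, -0.2093, 0.1431]
ee_rot: [[-0.94, 0.341, 0.002], [0.341, 0.94, 0.0], [-0.002, 0.001, -1.0]]
wrist_force: [-2.3, 1.8, 6.1]
gripper_width: 0.57
```

Request:
servo_tool:
  deltas:
    - {"slide": [0, 0, 0.06], "spin": 0}
    - {"slide": [0, 0, 0.06], "spin": 0}

```text
time_s: 15.7
tcp_pos: [0.5888, -0.2093, 0.1422]
ee_rot: [[-0.94, 0.34, 0.003], [0.34, 0.94, -0.001], [-0.003, 0.0, -1.0]]
wrist_force: [-2.5, 2.1, 7.8]
gripper_width: 0.567
```

```bash

python3 -c "
from h import *
to(.587,-.209,.141,107)"
```

```text
t 15.7 tcp [ 0.5888 -0.2093  0.1422] units [ 0.07 -0.01  0.05] yang 70.11 tilt [ 0.0026 -0.0007] w 0.567 F [-2.5  2.1  7.8] M [0.46 0.71 0.04]
spin units (tool z is down: sign flipped) -4.611810994680528
```

Request:
servo_tool:
  deltas:
    - {"slide": [0, 0, 0.12], "spin": 0}
    - {"slide": [0, 0, 0.12], "spin": 0}

```text
time_s: 15.9
tcp_pos: [0.589, -0.2094, 0.1409]
ee_rot: [[-0.941, 0.338, 0.004], [0.338, 0.941, -0.002], [-0.005, -0.001, -1.0]]
wrist_force: [-6.2, 4.7, 18.8]
gripper_width: 0.57
```

Request:
servo_tool:
  deltas:
    - {"slide": [0, 0, 0.15], "spin": 0}
    - {"slide": [0, 0, 0.15], "spin": 0}

```text
time_s: 16.1
tcp_pos: [0.589, -0.2094, 0.1409]
ee_rot: [[-0.942, 0.336, 0.007], [0.336, 0.942, -0.005], [-0.008, -0.002, -1.0]]
wrist_force: [-6.3, 4.3, 16.1]
gripper_width: 0.573
```

```bash

python3 -c "
from h import *
to(.587,-.209,.141,107)"
```

```text
t 16.1 tcp [ 0.589  -0.2094  0.1409] units [ 0.08 -0.01 -0.  ] yang 70.38 tilt [ 0.0069 -0.0048] w 0.573 F [-6.3  4.3 16.1] M [ 1.2   1.9  -0.05]
spin units (tool z is down: sign flipped) -4.577646165688053
```

It's at a hard stop: z 0.1409 (0.141 expected) with 16 N. Checking by camera while it holds.

```bash

python3 -c "
from h import *
cap('scene','s5');b=cv2.imread('pics/s5.png');cap('scene','s6')
to(.587,-.209,.141,107)
cv2.imwrite('pics/c9.png',np.hstack([cv2.resize(b[120:220,160:260],(400,400),interpolation=2),cv2.resize(b[110:310,200:400],(400,400))]))"
```

```text
t 16.2 tcp [ 0.589  -0.2094  0.1409] units [ 0.08 -0.01 -0.  ] yang 70.38 tilt [ 0.0071 -0.0047] w 0.57 F [-6.5  5.3 16.5] M [ 1.2   1.78 -0.06]
spin units (tool z is down: sign flipped) -4.5779176474586745
```

View pics/c9.png

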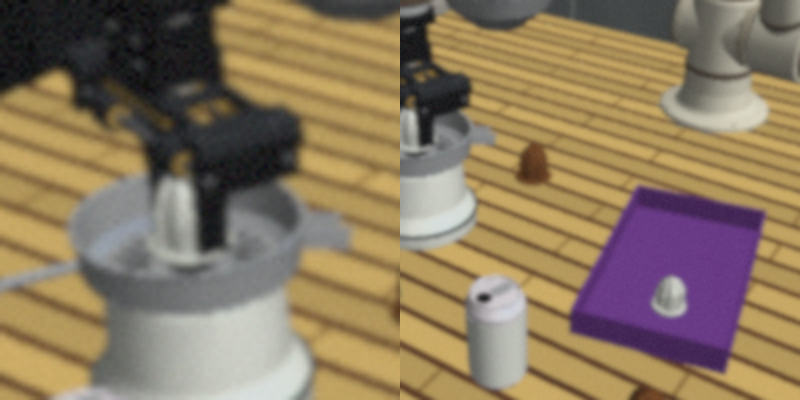

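View pics/s6.png

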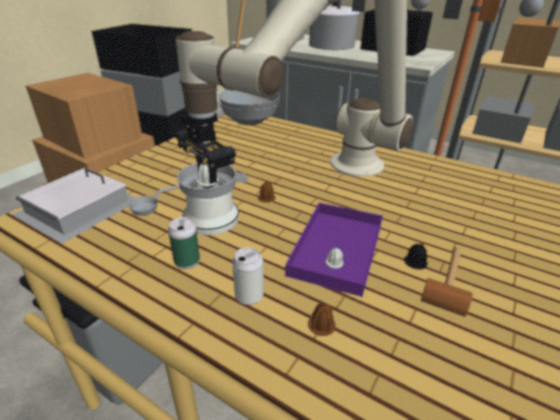

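The cone sits low in the bowl, with its flange at about crop (190,250), covering the spindle disc. The small cone, cans, ladle and mallet are where they were. The push is holding at 16.5 N, so I'll hand in.

```bash

python3 -c "
from h import *
r.finish_job();to(.589,-.2094,.141,70)"
```

```text
the job is handed in; nothing more can be done
the job is handed in; nothing more can be done
```

I took the large cone from the tray, set it over the spindle and turned it about 37° until the splines meshed. It then slid home, and I pressed it to the bottom of the stroke. I handed the job in at 16.2 s, still gripping the cone and pushing down.

- **Grip:** the jaws closed to 49.6 mm, against 50 mm across the ribs, so they were square on a rib pair.
- **Mesh:** the contact force dropped away as the cone slid on. It reached home at tool height 0.1465 m, against 0.147 m expected.
- **Bottom stop:** resistance then rose with depth like the spring. The tool stopped hard at 0.1409 m, against 0.141 m expected, and held about 16.5 N down (about 9 N reaches the stop).
- **Surroundings:** in the last scene picture the small cone, cans, ladle and mallet were where they started.

**Not perfect:**
- The tool tilted by up to about 2.8° during the fast moves. It was about 0.5° off vertical at the end.
- About 8 N of sideways force remained in the final hold.
- My first measurement of the spindle was about 2 mm off, and the pilot pin guided the cone into place.
- No reading came back after the hand-in, so the last second is unchecked.

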